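Free the bottle wedged in the tray corner and stand it on its mat

TASK

The white bottle with the blue cap has tipped over and is wedged in a corner of the grey sorting tray. Lift it out of the tray and gently stand it upright, cap up, in the middle of the blue round mat. Leave the other two bottles standing where they are.

Things in the scene. Friction and masses are not known exactly. Their poses are not given: they have to be found in the camera images.
- bottle_center (a point): Centre of the loose white bottle with blue cap, 0.11 to 0.2 kg, 54 mm diameter, 106 mm tall: on its axis, 53 mm from foot and cap top; z axis from foot to cap. Straight 54 mm body to about 17 mm above this point; cap 30 mm wide, the last 18 mm. It starts leaning about 38 degrees into a tray corner, foot on the tray floor, side against both walls, cap over the corner, away from the robot.
- tray_corner (a point): Inner corner, at rim height, where the bottle is wedged. The tray is a fixed open box of grey plastic, inside 180 mm (its x) by 150 mm (its y), walls 4 mm, rim 40 mm and inner floor 4 mm above the bench. Axes are the tray's: its inside lies to -x and -y of this point; the bottle leans along the diagonal between +x and +y.
- blue_mat_top (a point): Centre of the upper face of the blue round mat: a fixed flat disc 100 mm across, 3 mm thick, on the bench. A red mat of the same size lies near it and is not the place for this bottle.
- red_cap_bottle_center (a point): Centre of a small white bottle with a red cap, 34 mm diameter, 62 mm tall, standing in the tray far from the wedged bottle; leave it alone. Its z axis points up.
- amber_bottle_center (a point): Centre of a large brown bottle with a black cap, 58 mm diameter, 116 mm tall, standing on the bench beyond the mats; leave it alone. Its z axis points up.
- bottle: The white bottle with the blue cap itself; origin at the centre of its foot, z axis along it to the cap.

How it is judged:
On the way:
1. the white bottle with the blue cap has been lifted clear of the tray (height (world z) of bottle_center above 0.08 m), for 0.1 s.
At the end, for the whole second after the job is handed in: The white bottle with the blue cap stands upright, cap up (within 10 degrees), at rest on the blue mat, its axis within 20 mm of the mat's centre (angle between bottle_center's own z axis and vertical below 0.18 rad and z of bottle_center in the frame of blue_mat_top between 0.045 and 0.061 m and horizontal distance between bottle_center and blue_mat_top below 0.02 m and linear speed of bottle below 0.02 m/s); the robot touches nothing.
It fails at once if the red-capped small bottle was moved more than 25 mm or tipped (distance of red_cap_bottle_center from where it was at the start of the episode above 0.025 m or angle between red_cap_bottle_center's own z axis and vertical above 0.5 rad).
It fails at once if the large brown bottle was moved more than 25 mm or tipped (distance of amber_bottle_center from where it was at the start of the episode above 0.025 m or angle between amber_bottle_center's own z axis and vertical above 0.5 rad).
It fails at once if the bottle was dropped or flung (faster than 1 m/s) (linear speed of bottle above 1 m/s).
It also fails if it takes over 32 s, if anything falls off the work surface, if the arm or the gripper's body presses on something with over 40 N, if the wrist force passes 120 N, or if a joint passes its speed limit or range.

ROBOT

A 6-joint arm with a two-finger parallel gripper is mounted at the origin on a cart in front of the work surface, level with it; the furniture and walls round the work are solid. World frame = base frame: x ahead of the robot, y to its left, z up, the work surface at z = 0. Lengths are in m, angles in rad, forces in N, time in s.
With the tool pointing down it reaches from about 0.375 to 0.9 m from the base axis. Payload 3.1 kg.
Tool frame: the origin (TCP) lies on the front face of the gripper's body, between the roots of the fingers; the fingertips stand 70 mm ahead of it and the grasp point (between the pads) lies 51 mm ahead of it; z points along the fingers, y is the line along which they close (so a half turn about z gives the same grasp; the last joint's range is limited). The gripper opens to 87 mm and grips with 3 to 60 N. Pads are 19 mm wide; open, the fingers measure 117 mm over their backs; the gripper's body (75 mm by 190 mm) begins 51 mm behind the grasp point.
Start: joints at [1.044, 0.527, 1.433, -0, 1.181, -0.178], TCP at [0.213, 0.588, 0.292] pointing down, gripper open.
Joint ranges: [-3.08, 3.08], [-0.75, 2.2], [0.22, 2.44], [-1.43, 4.57], [0, 2.65], [-2.85, 2.85]. Speed limits (rad/s): [2.79, 2.79, 3.14, 3.14, 3.14, 3.14].

INTERFACE

Orientations are given as a unit quaternion [x, y, z, w].
In Python, from rig import robot, cams, ticket gives the robot as it stands. The module is installed in compiled form; this text tells all that it offers.
- The arm moves only by the shell command python3 -m crank 'ROWS' [FORCE]. ROWS is JSON, a list of rows, each a list of 7 numbers: the shift along the tool's x, y, z in cm, then the turn, a rotation vector about the tool's x, y, z in rad, then the closure, from 0 (fully open) to 1 (shut). A call has 1 to 5 rows; each row shifts and turns the commanded pose from where the row before left it, along the tool's axes as they then stand; what a row does not reach is not made up. A row lasts 1/8 s, in which the tool goes at most 62.5 mm and 10.7 degrees, less where a joint would pass 70% of its speed; a pose out of reach is approached as far as the arm can. A call is refused whole if a number of a shift passes 6.25 or a number of a turn 0.188, either way. A call with a gripper value outside its range is refused whole. The fingers move at their own pace and stop on an object; FORCE is the grip in N (left out, the last holds). Time passes only in rows, so rows that do not move let the fingers close. It gives the time, the measured TCP pose, the force, the opening and the grip force at its end, in the units of the state.
- robot.get_obs(): the state, without advancing time (a new reading comes with each control period).
- cams.camera(name): name is "scene" or "top"; returns the picture (480x640x3 uint8, red, green, blue); there is no depth.
- cams.camera_info(name): a dict with "intrinsics" (3x3 intrinsics, pixels), "dist" ([k1, k2, p1, p2, k3] as OpenCV has them; the pictures are not rectified), "pose" (4x4, takes a point from camera to world coordinates). Camera axes: x right, y down, z forward; pixel columns grow to the right and rows downward; lengths in m; the calibration is good to about 2 mm. A picture is of the moment at which its call begins. camera_info takes no time and is no camera call.
- ticket.hand_in(): hands the job in; it is judged then, once.
The state is a dict: "time": time; "q": joint angles; "joint_velocities": joint speeds; "joint_torque": joint torques, N m; "position": TCP position; "tool_rot": TCP orientation; "ft_force": force on the tool from outside, world axes, zero at the start; "moment": the same for the moment, N m; "grip_width": finger opening in m; "grip_force": force on a finger pad.
Only numpy, scipy, OpenCV 4.12 (cv2) and the standard library are available. Lean on these libraries where they do the work, as an engineer would, in place of code of your own. Each camera call takes 0.05 s, during which the arm holds its last target. There are 200 camera calls.

## Working session

There is one attempt and no reset: what is moved stays moved. The work goes in short steps, Python scripts to look and compute and a shell command to move; the robot and the scene stay as the last step left them, time stands still between calls to the robot, and variables do not carry over. Pictures are saved under pics/ and viewed, at most 14 in all, crops included, and the job is handed in when it is done.

```bash
mkdir -p pics; python3 - <<'E'
from rig import robot,cams
import cv2,numpy as np
for n in("scene","top"):
    cv2.imwrite(f"pics/{n}0.png",cams.camera(n)[:,:,::-1])
    i=cams.camera_info(n);print(n,np.round(i["intrinsics"],1).tolist(),np.round(i["dist"],3),np.round(i["pose"],3).tolist())
o=robot.get_obs();print({k:np.round(v,3).tolist() for k,v in o.items()})
E
```

```text
scene [[511.4, 0.0, 318.5], [0.0, 511.4, 241.6], [0.0, 0.0, 1.0]] [-0.038  0.     0.     0.     0.   ] [[0.492, -0.629, 0.602, -0.007], [-0.87, -0.344, 0.352, -0.335], [-0.014, -0.697, -0.717, 0.774], [0.0, 0.0, 0.0, 1.0]]
top [[537.5, 0.0, 311.7], [0.0, 537.5, 241.8], [0.0, 0.0, 1.0]] [0.002 0.    0.    0.    0.   ] [[0.024, -0.984, 0.176, 0.378], [-1.0, -0.026, -0.01, 0.017], [0.015, -0.176, -0.984, 1.303], [0.0, 0.0, 0.0, 1.0]]
{'time': 0.1, 'q': [1.045, 0.528, 1.434, -0.0, 1.181, -0.179], 'joint_velocities': [-0.001, -0.003, -0.003, 0.0, 0.001, 0.001], 'joint_torque': [-0.0, -44.098, -17.715, 0.063, 0.053, -0.0], 'position': [0.213, 0.587, 0.291], 'tool_rot': [0.173, 0.985, -0.001, -0.0], 'ft_force': [-0.327, 0.239, 0.531], 'moment': [0.007, -0.008, 0.012], 'grip_force': 0.0, 'grip_width': 0.087}
```

View pics/scene0.png

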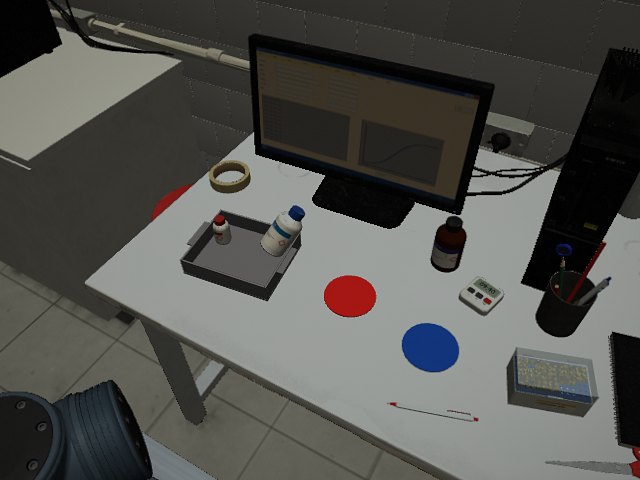

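View pics/top0.png

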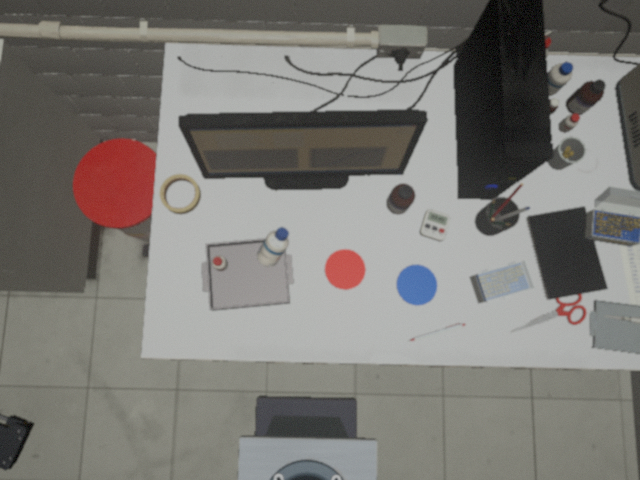

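The scene shows the wedged bottle in the tray's far right corner: cap at (297,213) in scene and (281,235) in top. The blue mat is at (430,347) in scene and (417,285) in top. I'll take a closer look at the tray.

```bash
cat > h.py <<'E'
from rig import robot,cams
import cv2,numpy as np
from scipy.spatial.transform import Rotation as R
I={n:cams.camera_info(n) for n in("scene","top")}
def ray(n,uv):
    i=I[n];T=np.array(i["pose"])
    p=cv2.undistortPoints(np.array([[uv]],float),np.array(i["intrinsics"]),np.array(i["dist"]))[0,0]
    return T[:3,3],T[:3,:3]@[p[0],p[1],1]
def atz(n,uv,z):
    o,d=ray(n,uv);return o+d*(z-o[2])/d[2]
def tri(a,b):
    A=[];y=[]
    for n,uv in(("scene",a),("top",b)):
        o,d=ray(n,uv);d=d/np.linalg.norm(d);P=np.eye(3)-np.outer(d,d);A.append(P);y.append(P@o)
    return np.linalg.lstsq(np.vstack(A),np.hstack(y),rcond=None)[0]
def proj(n,X):
    i=I[n];T=np.linalg.inv(np.array(i["pose"]))
    return cv2.projectPoints(np.atleast_2d(np.array(X,float)),cv2.Rodrigues(T[:3,:3])[0],T[:3,3],np.array(i["intrinsics"]),np.array(i["dist"]))[0][:,0]
E
python3 - <<'E'
from h import *
s=cv2.imread("pics/scene0.png");t=cv2.imread("pics/top0.png")
for n,im in(("scene",s),("top",t)):
    b=im.astype(int);m=((b[:,:,0]>110)&(b[:,:,2]<70)&(b[:,:,1]<110)).astype(np.uint8)
    k,l,st,c=cv2.connectedComponentsWithStats(m)
    for j in range(1,k):
        if st[j,4]>20: print(n,st[j],c[j].round(1),atz(n,c[j],.003).round(4))
a=cv2.resize(s[195:310,170:310],None,fx=4,fy=4,interpolation=2);b=cv2.resize(t[220:320,195:305],None,fx=3.6,fy=4.6,interpolation=2)[:460]
b=cv2.resize(t[225:315,200:297],None,fx=4,fy=4,interpolation=2)
cv2.imwrite("pics/a.png",a);cv2.imwrite("pics/b.png",b)
E
```

```text
scene [ 402  323   57   48 2111] [430.1 346.7] [ 0.5108 -0.254   0.003 ]
top [563  63   9   9  62] [567.2  66.7] [ 1.0959 -0.657   0.003 ]
top [277 229   9  10  43] [280.7 234.2] [0.6283 0.0798 0.003 ]
top [623 229  17  12 123] [632.2 234.7] [ 0.6499 -0.7922  0.003 ]
```

View pics/a.png

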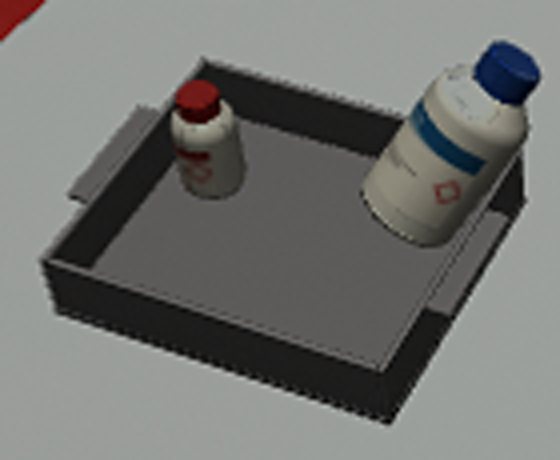

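View pics/b.png

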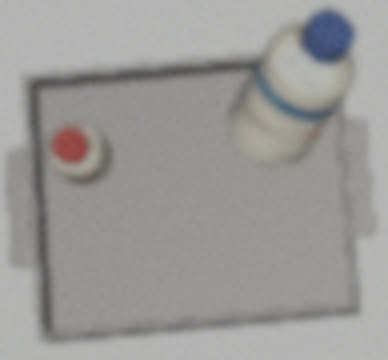

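```bash
python3 - <<'E'
from h import *
S=[atz("scene",(170+u/4,195+v/4),.04) for u,v in((205,60),(525,203),(385,368),(45,260))]
T=[atz("top",(200+u/4,225+v/4),.04) for u,v in((28,80),(358,312),(46,338))]
print(np.round(S,3));print(np.round(T,3))
print("cap",tri((297.5,210),(281.5,233.5)))
# full fit: bottle axis via outline points; blue mat
t=cv2.imread("pics/top0.png").astype(int);m=((t[:,:,0]-t[:,:,2]>80)).astype(np.uint8);m[:,:370]=0;m[:,460:]=0;m[:255]=0;m[310:]=0
M=cv2.moments(m,True);print("blue top",atz("top",(M['m10']/M['m00'],M['m01']/M['m00']),.003))
for n,uv in(("top",(401,190)),("scene",(454,223))):print("amber captop",atz(n,uv,.116).round(3))
s=cv2.imread("pics/scene0.png")
c0=np.mean([S[1],],axis=0)
from scipy.optimize import least_squares
C=np.mean(S,axis=0);print("centre",C)
d=S[1]-S[0];d2=S[1]-S[2];print(np.degrees([np.arctan2(d[1],d[0]),np.arctan2(d2[1],d2[0])]),np.linalg.norm(d),np.linalg.norm(d2))
E
```

```text
[[0.591 0.255 0.04 ]
 [0.583 0.05  0.04 ]
 [0.461 0.053 0.04 ]
 [0.437 0.236 0.04 ]]
[[0.59  0.252 0.04 ]
 [0.458 0.052 0.04 ]
 [0.438 0.233 0.04 ]]
cap [0.6107787  0.07290014 0.10360268]
blue top [ 0.51255057 -0.25381985  0.003     ]
amber captop [ 0.717 -0.197  0.116]
amber captop [ 0.708 -0.208  0.116]
centre [0.51820059 0.14837814 0.04      ]
[-92.40250605  -1.24749403] 0.20496059442967351 0.12178263906275559
```

```bash
cat >> h.py <<'E'
def go(p,h=-38,tilt=0):
    "remaining shift (cm, tool axes) and turn to TCP p, tool x=-h dir, tilted so z leans along h by tilt deg"
    o=robot.get_obs();r=R.from_quat(o["tool_rot"]);a=np.radians(h);d=np.array([np.cos(a),np.sin(a),0])
    y=np.array([-d[1],d[0],0]);W=R.from_matrix(np.c_[-d,y,[0,0,-1]])*R.from_rotvec([0,-np.radians(tilt),0])
    print("shift",(r.inv().apply(np.array(p)-o["position"])*100).round(2),"turn",(r.inv()*W).as_rotvec().round(3),"pos",np.round(o["position"],4),"w",round(o["grip_width"],4),"F",np.round(o["ft_force"],1),"t",round(o["time"],2))
E
python3 -c "
from h import *
print('monitor',tri((257,152),(205,177)),tri((462,208),(410,175)))
go((.592,.087,.2))"
python3 -m crank '[[0,0,0,0,0,0.157,0],[0,0,0,0,0,0.157,0]]' 20
python3 -c "
from h import *
go((.592,.087,.22))"
```

```text
monitor [0.74045551 0.25626313 0.09603084] [ 0.74838782 -0.21292043  0.12456275]
shift [-52.7  -34.08   9.18] turn [-0.002 -0.     0.315] pos [0.2127 0.5871 0.2914] w 0.0871 F [-0.3  0.2  0.5] t 0.1
time: 0.35
position: [0.2128, 0.5873, 0.2916]
tool_rot: [0.327, 0.945, -0.001, -0.0]
ft_force: [-0.3, -0.2, -0.2]
grip_width: 0.087
grip_force: 0.0
shift [-60.74 -15.84   7.19] turn [-0.001  0.    -0.004] pos [0.2128 0.5873 0.2916] w 0.087 F [-0.3 -0.2 -0.2] t 0.35
```

Monitor at x ≈ 0.74 is clear of the gripper.

```bash
python3 -m crank '[[-5.5,-1.4,0.5,0,0,0,0],[-5.5,-1.4,0.5,0,0,0,0],[-5.5,-1.4,0.5,0,0,0,0],[-5.5,-1.4,0.5,0,0,0,0],[-5.5,-1.4,0.5,0,0,0,0]]' >/dev/null
python3 -m crank '[[-5.5,-1.5,0.6,0,0,0,0],[-5.5,-1.5,0.6,0,0,0,0],[-5.5,-1.5,0.6,0,0,0,0],[-5.5,-1.5,0.6,0,0,0,0],[-5.5,-1.5,0.6,0,0,0,0]]' >/dev/null
python3 -m crank '[[-4.5,-1,0.6,0,0,0,0],[0,0,0,0,0,0,0]]'
python3 - <<'E'
from h import *
go((.592,.087,.15))
im=cams.camera("scene")[:,:,::-1];cv2.imwrite("pics/c.png",cv2.resize(im[100:320,150:430],None,fx=2.6,fy=2.6,interpolation=2))
E
```

```text
time: 1.85
position: [0.5892, 0.0966, 0.2304]
tool_rot: [0.327, 0.945, -0.0, 0.0]
ft_force: [-0.0, 1.0, -0.2]
grip_width: 0.0867
grip_force: 0.0
shift [-0.81 -0.58  8.04] turn [ 0.     0.001 -0.003] pos [0.5892 0.0966 0.2304] w 0.0867 F [-0.   1.  -0.2] t 1.85
```

View pics/c.png

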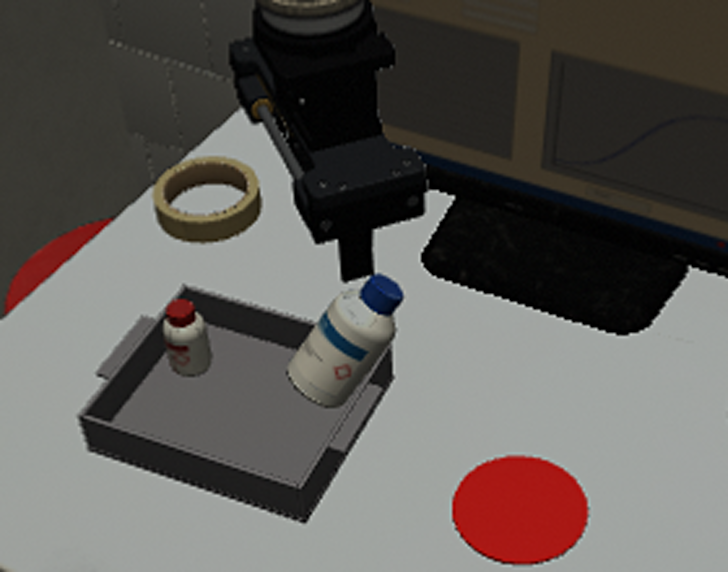

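The gripper hangs above the bottle, with the near finger at crop (357,262) and the cap at (382,290). I'll shift over and descend.

```bash
python3 -m crank '[[-0.8,-0.6,3,0,0,0,0],[0,0,3,0,0,0,0],[0,0,1.9,0,0,0,0],[0,0,0,0,0,0,0]]'
python3 - <<'E'
from h import *
go((.592,.087,.121))
a=np.array([.485,-.379,.788]);print(proj("scene",[np.array((.613,.071,.104))-a*k for k in(0,.106)]),proj("top",[np.array((.613,.071,.104))-a*k for k in(0,.106)]))
E
```

```text
time: 2.4
position: [0.5875, 0.0914, 0.1508]
tool_rot: [0.324, 0.946, -0.001, -0.003]
ft_force: [-0.1, -0.5, 0.9]
grip_width: 0.0869
grip_force: 0.0
shift [-0.64 -0.06  2.98] turn [-0.003 -0.004  0.003] pos [0.5875 0.0914 0.1508] w 0.0869 F [-0.1 -0.5  0.9] t 2.4
[[298.7206527  209.52148653]
 [270.45593205 248.6023318 ]] [[282.4989988  232.42842867]
 [266.43928741 259.65829027]]
```

```bash
python3 -m crank '[[-0.5,0,1,0,0,0,0],[0,0,1,0,0,0,0],[0,0,1,0,0,0,0],[0,0,0,0,0,0,0]]'
python3 - <<'E'
from h import *
go((.592,.087,.121))
E
```

```text
time: 2.9
position: [0.593, 0.0869, 0.1213]
tool_rot: [0.325, 0.946, -0.0, -0.001]
ft_force: [0.1, 0.0, -1.0]
grip_width: 0.0869
grip_force: 0.0
shift [ 0.08 -0.05  0.03] turn [-0.001 -0.002  0.001] pos [0.593  0.0869 0.1213] w 0.0869 F [ 0.1  0.  -1. ] t 2.9
```

```bash
python3 -m crank '[[0,0,0,0,0,0,0.3],[0,0,0,0,0,0,0.5],[0,0,0,0,0,0,1],[0,0,0,0,0,0,1],[0,0,0,0,0,0,1]]' 20
python3 - <<'E'
from h import *
go((.592,.087,.121))
im=cams.camera("scene")[:,:,::-1];cv2.imwrite("pics/d.png",cv2.resize(im[140:300,170:370],None,fx=3.5,fy=3.5,interpolation=2))
E
```

```text
time: 3.52
position: [0.5939, 0.087, 0.1225]
tool_rot: [0.325, 0.946, 0.0, 0.0]
ft_force: [0.0, 0.9, 0.8]
grip_width: 0.0532
grip_force: 20.0
shift [ 0.15 -0.12  0.15] turn [0.001 0.    0.001] pos [0.5939 0.087  0.1225] w 0.0532 F [0.  0.9 0.8] t 3.52
```

View pics/d.png

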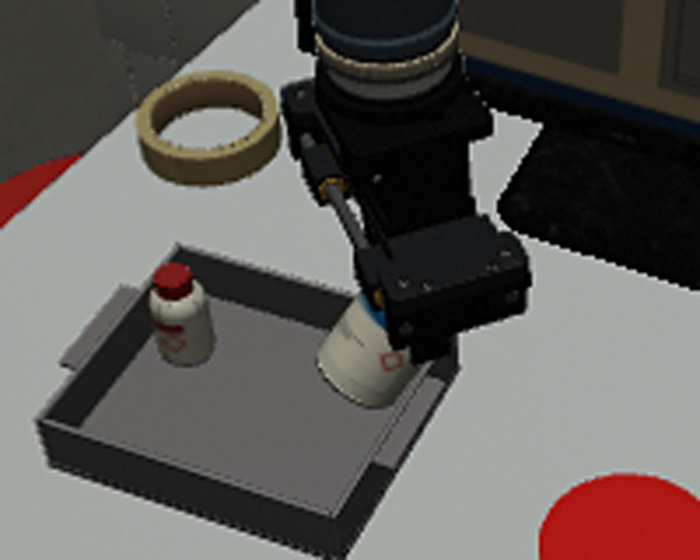

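Opening is 53 mm with 20 N of grip, so the body is held. The lower body is visible at crop (370,360). I'll lift it now.

```bash
python3 -m crank '[[0.2,0,-1,0,0,0,1],[0.2,0,-2,0,0,0,1],[0,0,-3,0,0,0,1],[0,0,-4,0,0,0,1],[0,0,-4,0,0,0,1]]' 25
python3 -m crank '[[0,0,0,0,-0.166,0,1],[0,0,0,0,-0.166,0,1],[0,0,0,0,-0.166,0,1],[0,0,0,0,-0.166,0,1],[0,0,0,0,0,0,1]]'
python3 - <<'E'
from h import *
go((.5117,-.254,.3),tilt=38)
im=cams.camera("scene")[:,:,::-1];cv2.imwrite("pics/e.png",cv2.resize(im[60:300,170:450],None,fx=2.5,fy=2.5,interpolation=2))
E
```

```text
time: 4.2
position: [0.5899, 0.0894, 0.2636]
tool_rot: [0.325, 0.946, -0.0, -0.0]
ft_force: [0.9, -0.4, -1.2]
grip_width: 0.0525
grip_force: 25.0
time: 4.82
position: [0.5881, 0.0881, 0.2611]
tool_rot: [0.31, 0.901, -0.104, 0.286]
ft_force: [-0.3, -1.1, -1.6]
grip_width: 0.0532
grip_force: 25.0
shift [-14.41 -31.65   5.86] turn [-0.01  -0.045  0.003] pos [0.5881 0.0881 0.2611] w 0.0532 F [-0.3 -1.1 -1.6] t 4.83
```

View pics/e.png

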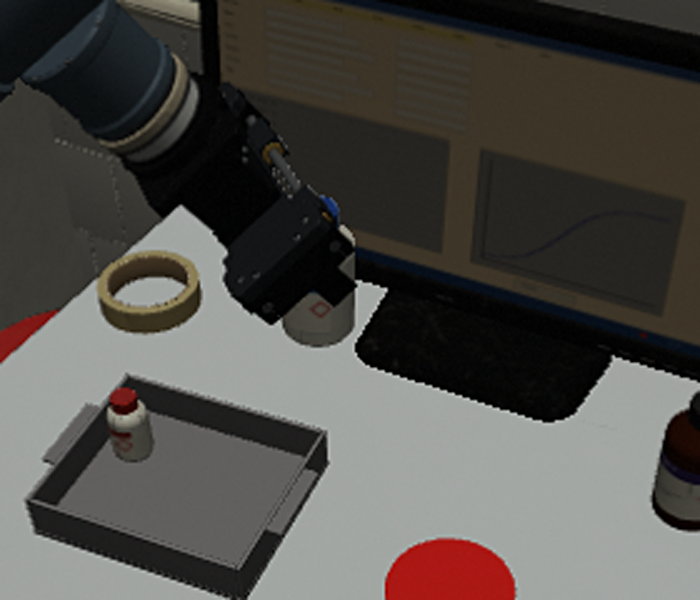

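Bottle is held upright, lower body at crop (320,310) and cap at (330,207), and the red-capped bottle is untouched. Now to the mat.

```bash
python3 -m crank '[[0,0,0,0,-0.02,0,1]]'; python3 - <<'E'
from h import *
go((.487,-.235,.226),tilt=38)
E
```

```text
time: 5.0
position: [0.591, 0.0869, 0.2628]
tool_rot: [0.311, 0.897, -0.106, 0.297]
ft_force: [0.6, 0.5, -0.8]
grip_width: 0.0531
grip_force: 25.0
shift [ -7.2  -31.67  10.16] turn [-0.008 -0.022 -0.002] pos [0.591  0.0869 0.2628] w 0.0531 F [ 0.6  0.5 -0.8] t 5.0
```

```bash
python3 -m crank '[[-0.4,-2.2,0.6,0,0,0,1],[-0.8,-4,1.2,0,0,0,1],[-1,-4.5,1.4,0,0,0,1],[-1,-4.5,1.4,0,0,0,1],[-1,-4.5,1.4,0,0,0,1]]' >/dev/null
python3 -m crank '[[-1,-4.5,1.4,0,0,0,1],[-0.9,-4,1.3,0,0,0,1],[-0.7,-2.5,0.9,0,0,0,1],[-0.4,-1,0.5,0,0,0,1],[0,0,0,0,0,0,1]]'
python3 - <<'E'
from h import *
go((.487,-.235,.226),tilt=38)
for n,c in(("scene",(slice(180,420),slice(300,560))),("top",(slice(190,340),slice(330,500)))):
    im=cams.camera(n)[:,:,::-1];cv2.imwrite(f"pics/f{n}.png",cv2.resize(im[c],None,fx=2.4,fy=2.4,interpolation=2) if n=="scene" else cv2.resize(im[c],None,fx=3,fy=3,interpolation=2))
E
```

```text
time: 6.25
position: [0.4893, -0.2385, 0.2328]
tool_rot: [0.313, 0.897, -0.107, 0.293]
ft_force: [0.1, -0.3, -1.2]
grip_width: 0.0535
grip_force: 25.0
shift [0.72 0.14 0.31] turn [-0.012 -0.029 -0.003] pos [ 0.4893 -0.2385  0.2328] w 0.0535 F [ 0.1 -0.3 -1.2] t 6.25
```

View pics/fscene.png

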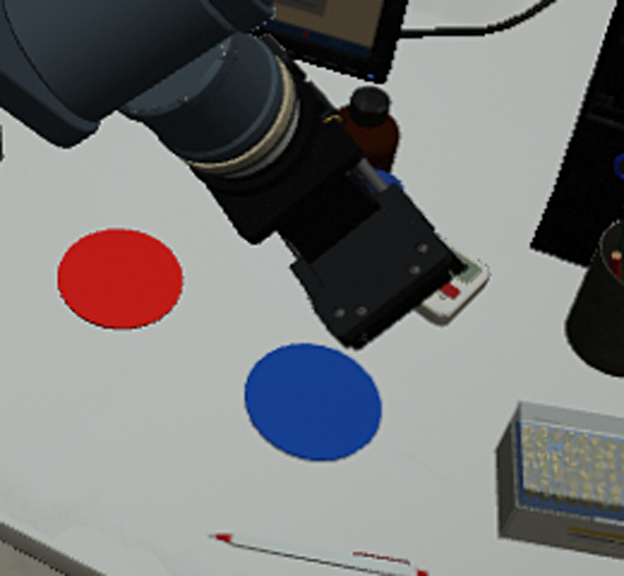

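View pics/ftop.png

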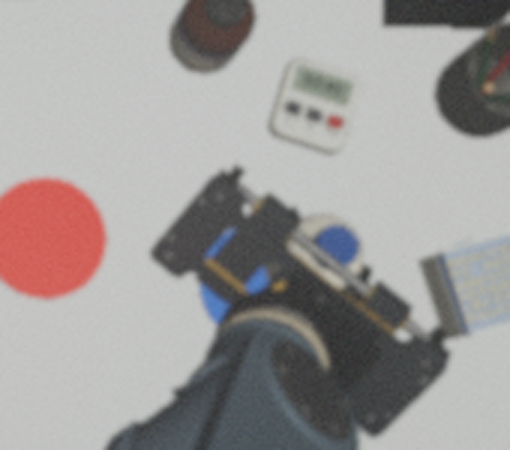

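```bash
python3 - <<'E'
from h import *
im=cams.camera("top").astype(int);m=((im[:,:,2]-im[:,:,0]>60)).astype(np.uint8);m[:,:428]=0;m[:,456:]=0;m[:255]=0;m[290:]=0
k,l,st,c=cv2.connectedComponentsWithStats(m);print(st[1:],c[1:])
j=1+np.argmax(st[1:,4])
for z in(.231,.236,.241):print(atz("top",c[j],z))
o=robot.get_obs();r=R.from_quat(o["tool_rot"]);print("grasp",o["position"]+r.apply([0,0,.051]))
E
```

```text
[[436 266  12  11  85]] [[442.05882353 270.83529412]]
[ 0.51784484 -0.25831962  0.231     ]
[ 0.51719373 -0.25703622  0.236     ]
[ 0.51654262 -0.25575283  0.241     ]
grasp [ 0.51260853 -0.25481836  0.19123513]
```

```bash
python3 -m crank '[[0,0,0,0,-0.03,0,1],[0,0,0,0,0,0,1]]'>/dev/null; python3 - <<'E'
from h import *
go((.485,-.233,.118),tilt=38)
E
```

```text
shift [ 8.09 -0.07  9.2 ] turn [-0.008 -0.013  0.001] pos [ 0.4928 -0.2371  0.2402] w 0.0533 F [ 0.4 -0.2 -1.8] t 6.65
```

```bash
python3 -m crank '[[2,0,2.3,-0.008,-0.01,0,1],[2.2,0,2.4,0,0,0,1],[2,0,2.4,0,0,0,1],[1.4,0,1.6,0,0,0,1],[0,0,0,0,0,0,1]]'
python3 - <<'E'
from h import *
go((.485,-.233,.106),tilt=38)
E
```

```text
time: 7.28
position: [0.5125, -0.2471, 0.1776]
tool_rot: [0.312, 0.908, -0.09, 0.264]
ft_force: [0.1, -0.2, -0.1]
grip_width: 0.0534
grip_force: 25.0
shift [ 6.4  -0.58  4.42] turn [ 0.001 -0.098  0.   ] pos [ 0.5125 -0.2471  0.1776] w 0.0534 F [ 0.1 -0.2 -0.1] t 7.28
```

```bash
python3 - <<'E'
from h import *
print(np.round(robot.get_obs()["q"],3))
go((.485,-.233,.106),tilt=38)
E
```

```text
[-0.641  0.572  2.003 -1.43   0.011 -0.122]
shift [ 6.4  -0.58  4.42] turn [ 0.001 -0.098  0.   ] pos [ 0.5125 -0.2471  0.1776] w 0.0534 F [ 0.1 -0.2 -0.1] t 7.28
```

```bash
cat >> h.py <<'E'
def fk(q): return R.from_euler("ZYZYZ",[q[0],q[1]+q[2],q[3],q[4],q[5]+np.pi/2])
def want(h,tilt):
    a=np.radians(h);d=np.array([np.cos(a),np.sin(a),0])
    return R.from_matrix(np.c_[-d,[-d[1],d[0],0],[0,0,-1]])*R.from_rotvec([0,-np.radians(tilt),0])
E
python3 - <<'E'
from h import *
o=robot.get_obs();print("fk err",(fk(o["q"]).inv()*R.from_quat(o["tool_rot"])).magnitude())
for h in(-38,-90,-110,-128,-150,-180,-216):
  for q1,phi in((-.55,2.3),(-.55,2.6)):
    w=R.from_euler("ZY",[q1,phi]).inv()*want(h,38)
    e=w.as_euler("ZYZ");print(h,phi,np.round([e[0],e[1],e[2]-np.pi/2],2))
E
```

```text
Traceback (most recent call last):
  File "h.py", line 24, in fk
    def fk(q): return R.from_euler("ZYZYZ",[q[0],q[1]+q[2],q[3],q[4],q[5]+np.pi/2])
                      ~~~~~~~~~~~~^^^^^^^^^^^^^^^^^^^^^^^^^^^^^^^^^^^^^^^^^^^^^^^^^
  File "scipy/spatial/transform/_rotation.pyx", line 1413, in scipy.spatial.transform._rotation.Rotation.from_euler
ValueError: Expected axis specification to be a non-empty string of upto 3 characters, got ZYZYZ
```

```bash
sed -i 's/^def fk.*/def fk(q): return R.from_euler("ZYZ",[q[0],q[1]+q[2],q[3]])*R.from_euler("YZ",[q[4],q[5]+np.pi\/2])/' h.py
python3 - <<'E'
from h import *
o=robot.get_obs();print("fk err",(fk(o["q"]).inv()*R.from_quat(o["tool_rot"])).magnitude())
for h in(-38,-90,-110,-128,-150,-180,-216):
  for q1,phi in((-.55,2.3),(-.55,2.6)):
    w=R.from_euler("ZY",[q1,phi]).inv()*want(h,38)
    e=w.as_euler("ZYZ");print(h,phi,np.round([e[0],e[1],e[2]-np.pi/2],2))
E
```

```text
fk err 3.4310707927798544e-16
-38 2.3 [-0.37  0.19 -1.12]
-38 2.6 [-2.61  0.14  1.13]
-90 2.3 [-0.95  0.7   0.16]
-90 2.6 [-1.33  0.57  0.62]
-110 2.3 [-0.87  0.91  0.38]
-110 2.6 [-1.11  0.74  0.72]
-128 2.3 [-0.77  1.08  0.57]
-128 2.6 [-0.92  0.88  0.84]
-150 2.3 [-0.6   1.26  0.81]
-150 2.6 [-0.69  1.02  1.01]
-180 2.3 [-0.33  1.44  1.17]
-180 2.6 [-0.36  1.15  1.27]
-216 2.3 [ 0.05  1.5  -4.65]
-216 2.6 [ 0.05  1.2  -4.67]
```

The outward tilt runs into the wrist singularity and the q4 limit. I'll raise, untilt, yaw 90° so the tool comes in from the side, then tilt again.

```bash
python3 -m crank '[[-1,0,-1.7,0,0.1,0,1],[-1,0,-1.7,0,0.15,0,1],[-0.5,0,-1.7,0,0.15,0,1],[0,0,-1,0,0.15,0,1],[0,0,0,0,0,0,1]]'
python3 - <<'E'
from h import *
print(np.round(robot.get_obs()["q"],3));go((.49,-.24,.25))
E
```

```text
time: 7.9
position: [0.501, -0.2753, 0.2106]
tool_rot: [0.345, 0.918, -0.117, 0.158]
ft_force: [0.1, -0.7, -0.8]
grip_width: 0.0532
grip_force: 25.0
[-0.642  0.51   1.853 -0.333  0.425 -1.214]
shift [ 1.42  1.44 -5.01] turn [-0.12   0.378 -0.054] pos [ 0.501  -0.2753  0.2106] w 0.0532 F [ 0.1 -0.7 -0.8] t 7.9
```

```bash
python3 -m crank '[[0.4,0.4,-1.3,-0.04,0.12,-0.02,1],[0.4,0.4,-1.3,-0.04,0.12,-0.02,1],[0.4,0.4,-1.3,-0.04,0.12,-0.02,1],[0,0,0,0,0,0,1]]'
python3 - <<'E'
from h import *
print(np.round(robot.get_obs()["q"],3));go((.49,-.24,.25))
E
```

```text
time: 8.4
position: [0.4929, -0.2509, 0.2424]
tool_rot: [0.323, 0.946, -0.005, 0.006]
ft_force: [-0.8, -0.3, -2.0]
grip_width: 0.0531
grip_force: 25.0
[-0.67   0.493  1.674 -0.007  0.96  -1.579]
shift [ 0.88  0.67 -0.78] turn [-0.006  0.016  0.005] pos [ 0.4929 -0.2509  0.2424] w 0.0531 F [-0.8 -0.3 -2. ] t 8.4
```

```bash
python3 -m crank '[[0,0,-0.5,0,0,0.1,1],[0,0,-0.5,0,0,0.18,1],[0,0,0,0,0,0.18,1],[0,0,0,0,0,0.18,1],[0,0,0,0,0,0.18,1]]' >/dev/null
python3 -m crank '[[0,0,0,0,0,0.18,1],[0,0,0,0,0,0.18,1],[0,0,0,0,0,0.18,1],[0,0,0,0,0,0.16,1],[0,0,0,0,0,0.05,1]]' >/dev/null
python3 -m crank '[[0,0,0,0,-0.166,0,1],[0,0,0,0,-0.166,0,1],[0,0,0,0,-0.166,0,1],[0,0,0,0,-0.166,0,1],[0,0,0,0,0,0,1]]'
python3 - <<'E'
from h import *
print(np.round(robot.get_obs()["q"],3))
hd=np.array([np.cos(np.radians(-128)),np.sin(np.radians(-128)),0])
p=np.array([.5117,-.254,.066])-.051*(np.sin(np.radians(38))*hd-[0,0,np.cos(np.radians(38))]);print(p)
go(p+[0,0,.08],-128,38)
E
```

```text
time: 10.28
position: [0.4926, -0.2472, 0.2497]
tool_rot: [0.847, 0.419, -0.291, 0.149]
ft_force: [0.1, -0.5, -1.0]
grip_width: 0.0532
grip_force: 25.0
[-0.409  0.604  1.596 -0.697  1.213  0.588]
[ 0.53103099 -0.22925746  0.10618855]
shift [6.89 1.92 2.69] turn [0.015 0.002 0.005] pos [ 0.4926 -0.2472  0.2497] w 0.0532 F [ 0.1 -0.5 -1. ] t 10.28
```

```bash
python3 -m crank '[[2,0.5,0.8,0.015,0,0,1],[2.8,0.8,1.1,0,0,0,1],[2,0.6,0.8,0,0,0,1],[0,0,0,0,0,0,1],[0,0,0,0,0,0,1]]'
python3 - <<'E'
from h import *
p=np.array([.531,-.229,.106]);go(p+[0,0,.015],-128,38)
for n,c,f in(("scene",(slice(180,420),slice(300,560)),2),("top",(slice(210,340),slice(350,500)),3)):
    im=cams.camera(n)[:,:,::-1];im=cv2.resize(im[c],None,fx=f,fy=f,interpolation=2);cv2.imwrite(f"pics/g{n}.png",im)
a=cv2.imread("pics/gscene.png");b=cv2.imread("pics/gtop.png")
H=np.zeros((480,800,3),np.uint8);H[:480,:400]=a[:,60:460];H[:390,400:]=b[:,:400];cv2.imwrite("pics/g.png",H)
E
```

```text
time: 10.9
position: [0.53, -0.2322, 0.1896]
tool_rot: [0.85, 0.414, -0.294, 0.143]
ft_force: [0.3, 0.2, -1.9]
grip_width: 0.0532
grip_force: 25.0
shift [ 4.48 -0.12  5.2 ] turn [-0.001  0.003 -0.001] pos [ 0.53   -0.2322  0.1896] w 0.0532 F [ 0.3  0.2 -1.9] t 10.9
```

View pics/g.png

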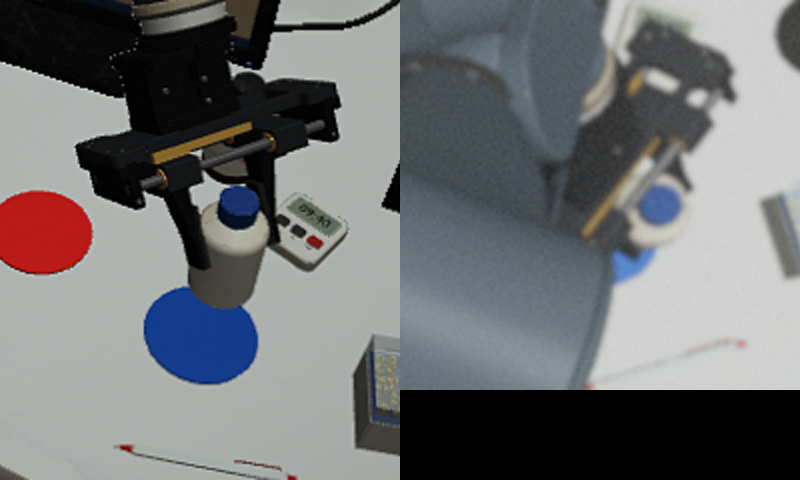

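```bash
python3 - <<'E'
from h import *
c=tri((449,277),(437,278));print("cap",c)
o=robot.get_obs();g=o["position"]+R.from_quat(o["tool_rot"]).apply([0,0,.051]);print("grasp",g)
print(proj("scene",[g+[0,0,.043],g-[0,0,.063],c-[0,0,.106],g-[0,0,.063]+[.027*-.86,-.027*.5,0]]))
E
```

```text
cap [ 0.50687632 -0.25588121  0.19687476]
grasp [ 0.51082225 -0.25702674  0.14993157]
[[450.47305374 277.18202284]
 [439.27770825 319.25806441]
 [438.13683212 319.30237576]
 [442.20858549 333.0836067 ]]
```

The bottle hangs upright, cap at crop (238,196) in scene and foot edge at (222,305), matching the prediction to about 1 px. I'll lower it.

```bash
python3 -m crank '[[1,0,1.2,0,0,0,1],[1.5,-0.1,1.7,0,0,0,1],[1.3,-0.1,1.5,0,0,0,1],[0.6,0,0.7,0,0,0,1],[0,0,0,0,0,0,1]]'
python3 - <<'E'
from h import *
go((.532,-.229,.106),-128,38)
E
```

```text
time: 11.62
position: [0.5302, -0.2279, 0.1204]
tool_rot: [0.849, 0.414, -0.295, 0.142]
ft_force: [0.3, -1.2, -1.3]
grip_width: 0.0533
grip_force: 25.0
shift [0.91 0.22 1.12] turn [-0.003  0.004  0.002] pos [ 0.5302 -0.2279  0.1204] w 0.0533 F [ 0.3 -1.2 -1.3] t 11.62
```

```bash
python3 -m crank '[[0.3,0.1,0.4,0,0,0,1],[0.25,0.1,0.35,0,0,0,1],[0.1,0,0.15,0,0,0,1],[0,0,0,0,0,0,1]]'
python3 - <<'E'
from h import *
go((.532,-.229,.106),-128,38)
E
```

```text
time: 12.12
position: [0.5319, -0.2297, 0.1108]
tool_rot: [0.85, 0.414, -0.294, 0.143]
ft_force: [0.7, -0.3, -1.6]
grip_width: 0.0533
grip_force: 25.0
shift [ 0.34 -0.04  0.34] turn [-0.001  0.003 -0.   ] pos [ 0.5319 -0.2297  0.1108] w 0.0533 F [ 0.7 -0.3 -1.6] t 12.12
```

```bash
for i in 1 2 3; do :; done; python3 -m crank '[[0.12,0,0.16,0,0,0,1],[0,0,0,0,0,0,1]]' | grep -E "posi|ft"
python3 -m crank '[[0.12,0,0.16,0,0,0,1],[0,0,0,0,0,0,1]]' | grep -E "posi|ft"
```

```text
position: [0.5319, -0.2297, 0.1087]
ft_force: [-0.9, 0.3, -1.7]
position: [0.532, -0.2299, 0.1076]
ft_force: [0.3, 0.3, 3.2]
```

Touched down: the force rose by about 5 N. I'll open slowly.

```bash
python3 -m crank '[[0,0,0,0,0,0,1],[0,0,0,0,0,0,0.36],[0,0,0,0,0,0,0.3],[0,0,0,0,0,0,0.15],[0,0,0,0,0,0,0]]' 5
python3 -m crank '[[0,0,0,0,0,0,0],[0,0,0,0,0,0,0]]' | grep -E "width|ft"
python3 - <<'E'
from h import *
im=cams.camera("scene")[:,:,::-1];cv2.imwrite("pics/i.png",cv2.resize(im[230:400,340:540],None,fx=3,fy=3,interpolation=2))
E
```

```text
time: 13.25
position: [0.5318, -0.2297, 0.1064]
tool_rot: [0.85, 0.414, -0.294, 0.142]
ft_force: [0.5, -1.0, -0.3]
grip_width: 0.0732
grip_force: 0.0
ft_force: [-0.2, 0.1, -0.5]
grip_width: 0.0857
```

View pics/i.png

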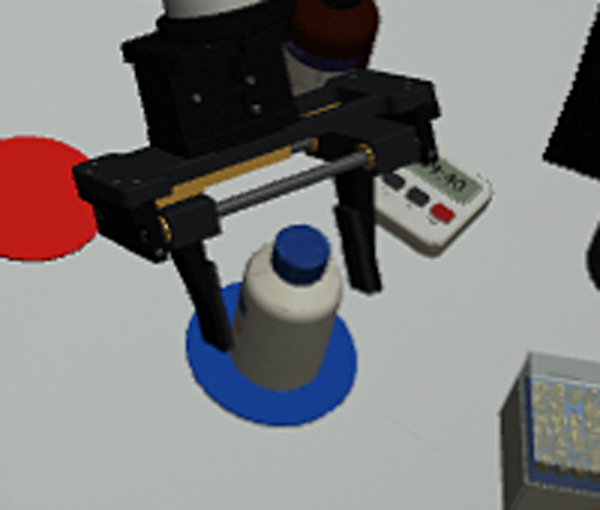

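The bottle stands upright on the mat at crop (285,310) and the fingers are clear of it. I'll back straight out along the fingers.

```bash
python3 -m crank '[[0,0,-1,0,0,0,0],[0,0,-2,0,0,0,0],[0,0,-3,0,0,0,0],[-1,0,-3,0,0,0,0],[-1,0,-3,0,0,0,0]]' | grep -E "posi|ft"
python3 -m crank '[[-2,0,-2,0,0,0,0],[0,0,0,0,0,0,0],[0,0,0,0,0,0,0],[0,0,0,0,0,0,0]]'
python3 - <<'E'
from h import *
for n,c in(("scene",(slice(200,400),slice(340,540))),("top",(slice(190,340),slice(350,500)))):
    im=cams.camera(n)[:,:,::-1];im=cv2.resize(im[c],(400,400),interpolation=2);cv2.imwrite(f"pics/j{n}.png",im)
cv2.imwrite("pics/j.png",np.hstack([cv2.imread("pics/jscene.png"),cv2.imread("pics/jtop.png")]))
print(proj("scene",[[.5117,-.254,.109],[.5117,-.254,.003]]))
E
```

```text
position: [0.5689, -0.1826, 0.2156]
ft_force: [0.9, -0.1, -0.5]
time: 14.68
position: [0.5654, -0.1861, 0.2404]
tool_rot: [0.849, 0.414, -0.295, 0.142]
ft_force: [-0.8, 0.3, -0.3]
grip_width: 0.0872
grip_force: 0.0
[[439.83681879 310.02386082]
 [430.28519267 346.3520273 ]]
```

View pics/j.png

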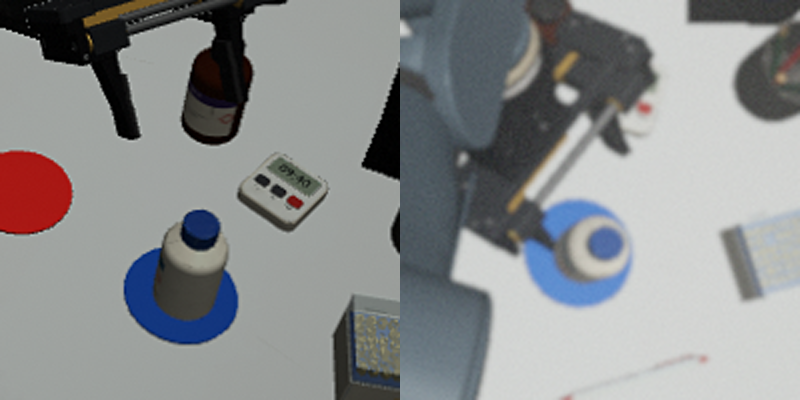

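The cap top is at pixel (440.5,311), against (439.8,310) for a perfectly centred bottle. It stands upright, and the arm is clear.

```bash
python3 -c "
from rig import ticket
print(ticket.hand_in())"
```

```text
the job is handed in; nothing more can be done
None
```

The white bottle with the blue cap is out of the tray and stands upright, cap up, within a few mm of the blue mat's centre in the last pictures; the arm never went near the other two bottles, and the job was handed in at about 15 s with no verdict shown.

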